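# Seal the sample chamber evenly

## Task

Seal the blue-covered sample chamber by tightening its four orange wing knobs clockwise, a little each pass and crisscross: first turn each one about halfway, to its yellow mark, taking one corner, then the corner diagonally opposite, then the other two. Then go round crisscross once more and turn each knob fully home, to its green mark. Leave the grey-covered chamber where it is.

Things in the scene. Friction and masses are not known exactly. Their poses are not given: they have to be found in the camera images.
- chamber: Sample chamber fixed to the table: square block with BLUE cover, 190 x 190 mm, cover's top 38 mm up, round dark window, four ORANGE wing knobs. Origin: centre of its underside; x, y along its sides, z up. Knob axes at x, y = +-62 mm. Knobs only turn, lightly (0.06 N m), do not sink, stay where left, hard stop at home. On the cover by each knob: yellow mark (halfway), green mark (home).
- knob_a (a joint): Orange wing knob at x, y = (+62, +62) mm in the chamber's frame (knob_c is opposite): upright bar 42 long, 14 thick (grip this), 28 tall, from 52 to 80 mm above the table, on a 12 mm thick stem. White line: pointer end. Rad, clockwise from above. 0: loose, pointer to chamber's +x; 0.785: halfway (yellow mark); 1.571: home (green mark, -y). Starts at 0 to 0.2.
- knob_b (a joint): Orange wing knob at x, y = (+62, -62) mm in the chamber's frame (knob_d is opposite): upright bar 42 long, 14 thick (grip this), 28 tall, from 52 to 80 mm above the table, on a 12 mm thick stem. White line: pointer end. Rad, clockwise from above. 0: loose, pointer to chamber's +x; 0.785: halfway (yellow mark); 1.571: home (green mark, -y). Starts at 0 to 0.2.
- knob_c (a joint): Orange wing knob at x, y = (-62, -62) mm in the chamber's frame (knob_a is opposite): upright bar 42 long, 14 thick (grip this), 28 tall, from 52 to 80 mm above the table, on a 12 mm thick stem. White line: pointer end. Rad, clockwise from above. 0: loose, pointer to chamber's +x; 0.785: halfway (yellow mark); 1.571: home (green mark, -y). Starts at 0 to 0.2.
- knob_d (a joint): Orange wing knob at x, y = (-62, +62) mm in the chamber's frame (knob_b is opposite): upright bar 42 long, 14 thick (grip this), 28 tall, from 52 to 80 mm above the table, on a 12 mm thick stem. White line: pointer end. Rad, clockwise from above. 0: loose, pointer to chamber's +x; 0.785: halfway (yellow mark); 1.571: home (green mark, -y). Starts at 0 to 0.2.
- spare: Bystander: a loose chamber of the same shape and size, with a GREY cover and BLACK knobs already home (1.6 kg). Origin: centre of its underside. To be left where it is.

How it is judged:
By the outcome, as a careful person would: the job done as asked, in the order asked, and still so for the second after the job is handed in, with the robot touching nothing.
It also fails if it takes over 72 s, if anything falls off the work surface, if the arm or the gripper's body presses on something with over 40 N, if the wrist force passes 120 N, or if a joint passes its speed limit or range.

## Robot

A 6-joint arm with a two-finger parallel gripper is mounted at the origin on the work surface. World frame = base frame: x ahead of the robot, y to its left, z up, the work surface at z = 0. Lengths are in mm, angles in rad, forces in N, time in s.
With the tool pointing down it reaches from about 350 to 775 mm from the base axis. Payload 7.3 kg.
Tool frame: the origin (TCP) lies at the very end of the fingers, on their centre line; the grasp point (between the pads) lies 19 mm behind it; x points along the fingers, z is the direction in which the jaws open and shut, and the axes are right-handed (so a half turn about x gives the same grasp; the last joint's range is limited). The gripper opens to 92 mm and grips with 3 to 60 N. Pads are 19 mm wide; open, the fingers measure 130 mm over their backs; the gripper's body (75 mm by 190 mm) begins 47 mm behind the grasp point.
Start: joints at [-1.324, 0.342, 1.524, -0, 1.275, -0.146], TCP at [200.981, -485.027, 226.741] pointing down, gripper open.
Joint ranges: [-2.53, 2.53], [-0.77, 2.02], [0.04, 2.7], [-1, 4.14], [0.28, 2.66], [-3.11, 3.11]. Speed limits (rad/s): [2.57, 2.57, 3.14, 3.14, 3.14, 3.14].

## Interface

Orientations are given as [roll, pitch, yaw] about the fixed x, y, z axes, in that order (R = Rz(yaw) Ry(pitch) Rx(roll)).
In Python, from plant import * gives the robot as it stands.
- The arm moves only by the tool carry_out, never from a script. Its argument "rows" is a list of rows, each a list of 4 numbers: the shift along the world's x, y, z in mm, then the turn about the world's z in degrees. In form: [[x, y, z, twist], ...]. A call has 1 to 20 rows; each row is the pose to reach, as a shift and turn from the pose measured when the call began; what a row does not reach only later rows make up. A row lasts 1/12 s, in which the tool goes at most 41.7 mm and 7.16 degrees, less where a joint would pass 70% of its speed; a pose out of reach is approached as far as the arm can. A call with a gripper value outside its range is refused whole. "hand" is the finger opening in mm, from 0 to 91.8, set as the call begins (left out, the last holds). The fingers move at their own pace and stop on an object; the grip force is fixed at half the most. Time passes only in rows, so rows that repeat a pose let the fingers close. It gives the time, the measured TCP pose, the force and the opening at its end, in the units of the state.
- get_obs(): the state, without advancing time (a new reading comes with each control period).
- capture(name): name is "scene" or "top" or "wrist"; returns the picture (400x640x3 uint8, red, green, blue); there is no depth.
- camera_info(name): a dict with "camera_matrix" (3x3 intrinsics, pixels), "pose" (4x4, takes a point from camera to world coordinates); the wrist camera has in their place "mount" (4x4, takes a point from camera to tool coordinates, whose origin is the TCP and whose axes are the tool frame's). Camera axes: x right, y down, z forward; pixel columns grow to the right and rows downward; lengths in mm; the calibration is good to about 2 mm. A picture is of the moment at which its call begins: read the wrist's pose just before it. camera_info takes no time and is no camera call.
- close_job(): hands the job in, once; it reports no verdict.
The state is a dict: "time": time; "joint_positions": joint angles; "dq": joint speeds; "tau": joint torques, N m; "tool_pos": TCP position; "tcp_rot": TCP orientation; "contact_force": force on the tool from outside, world axes, zero at the start; "moment": the same for the moment, N m; "grip_width": finger opening in mm.
Only numpy, scipy, OpenCV 4.12 (cv2) and the standard library are available. Lean on these libraries where they do the work, as an engineer would, in place of code of your own. Each camera call takes 0.05 s, during which the arm holds its last target. There are 200 camera calls.

## Working session

There is one attempt and no reset: what is moved stays moved. The work goes in short steps, Python scripts to look and compute and a tool call to move; the robot and the scene stay as the last step left them, time stands still between calls to the robot, and variables do not carry over. Pictures are saved under pics/ and viewed, about 8 in all and at most 12, crops included, and the job is handed in when it is done.

Besides the shell and the picture viewer there is one more tool, called after "Request:" in YAML: its name, and indented under it one key for each argument. carry_out: Moves the arm, as the interface text tells. Its arguments: {"type":"object","properties":{"rows":{"type":"array"},"hand":{"type":"number"}},"required":["rows"]}

```bash
mkdir -p pics
python3 - <<'E'
from plant import *
import cv2
o=get_obs();print(o)
for n in("top","scene"):
    print(n,camera_info(n)["camera_matrix"].tolist(),camera_info(n)["pose"].round(4).tolist() if hasattr(camera_info(n)["pose"],'round') else camera_info(n)["pose"])
print(camera_info("wrist"))
cv2.imwrite("pics/top1.png",capture("top")[:,:,::-1])
E
```

```text
{'time': 0.0, 'joint_positions': array([-1.32400648e+00,  3.42702639e-01,  1.52504136e+00, -3.20567544e-06,
        1.27536511e+00, -1.46017432e-01]), 'dq': array([-4.05263991e-04, -4.08220528e-05, -1.47892959e-03,  1.28649759e-03,
       -1.15080797e-03, -2.94519344e-04]), 'tau': array([ 4.61904147e-04, -4.31244600e+01, -2.44222981e+01,  7.17033679e-02,
        5.58319024e-02, -1.39470981e-04]), 'tool_pos': array([ 200.87158201, -484.60986931,  226.04687877]), 'tcp_rot': array([2.99759662, 1.56927986, 1.81960851]), 'contact_force': array([ 0.48011503, -0.06719454, -0.36788005]), 'moment': array([-0.01479507,  0.0399761 , -0.06256077]), 'grip_width': 91.40717352935924}
top [[385.45870311489074, 0.0, 319.6014988367883], [0.0, 385.45870311489074, 196.09218070968336], [0.0, 0.0, 1.0]] [[-0.0135, -0.9942, 0.1068, 463.6042], [-0.9999, 0.0136, 0.0003, -16.0029], [-0.0018, -0.1068, -0.9943, 846.0844], [0.0, 0.0, 0.0, 1.0]]
scene [[386.0322075973629, 0.0, 312.4484039773133], [0.0, 386.0322075973629, 203.6780002192925], [0.0, 0.0, 1.0]] [[0.1878, 0.6656, -0.7223, 1148.8797], [0.9821, -0.1163, 0.1482, -131.9948], [0.0147, -0.7372, -0.6755, 623.1573], [0.0, 0.0, 0.0, 1.0]]
{'camera_matrix': array([[285.33913481,   0.        , 322.48845417],
       [  0.        , 285.33913481, 199.21176349],
       [  0.        ,   0.        ,   1.        ]]), 'mount': array([[-6.38141593e-04, -2.53389454e-01,  9.67364139e-01,
        -1.57001953e+02],
       [ 9.99435140e-04, -9.67364014e-01, -2.53388762e-01,
         6.81611748e+01],
       [ 9.99999297e-01,  8.05119805e-04,  8.70561538e-04,
         4.09565282e-01],
       [ 0.00000000e+00,  0.00000000e+00,  0.00000000e+00,
         1.00000000e+00]])}
```

View pics/top1.png

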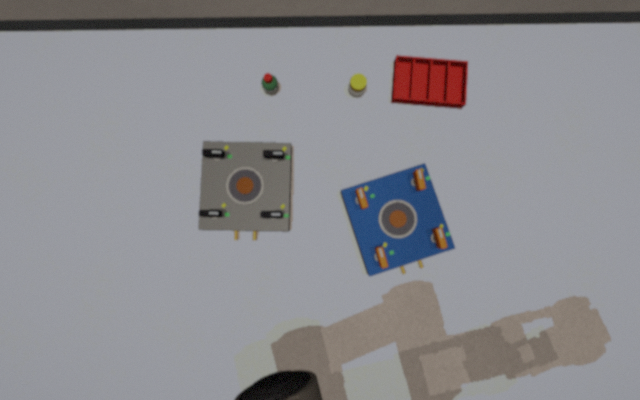

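The blue chamber is centred near (398,219) and rotated. The grey one is near (246,186). I'll enlarge the blue one.

Run:
```python
import cv2
i=cv2.imread("pics/top1.png")[155:285,330:465]
i=cv2.convertScaleAbs(i,alpha=1.5,beta=10)
cv2.imwrite("pics/c1.png",cv2.resize(i,None,fx=4.6,fy=4.6,interpolation=cv2.INTER_CUBIC))
```

```text
(no output)
```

View pics/c1.png

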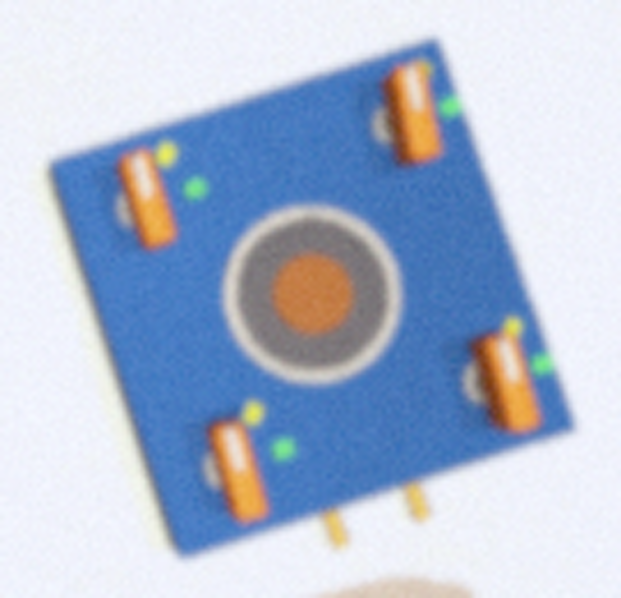

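```bash
cat > h.py <<'E'
import numpy as np, cv2
from plant import *
def ray(name,px,z,T=None):
    c=camera_info(name);K=np.array(c["camera_matrix"]);T=np.array(c["pose"]) if T is None else T
    d=T[:3,:3]@np.linalg.solve(K,[px[0],px[1],1]);p=T[:3,3]
    return (p+d*(z-p[2])/d[2])[:2]
E
python3 - <<'E'
from h import *
f=lambda p:(p[0]/4.6+330-.4,p[1]/4.6+155-.4)
co=np.array([ray("top",f(p),38) for p in[(50,163),(437,40),(575,430),(182,556)]])
print(co.round(1),co.mean(0),[np.linalg.norm(co[i]-co[i-1]).round(1) for i in range(4)])
L=np.array([[95,95],[95,-95],[-95,-95],[-95,95]])
z=(co-co.mean(0))@[1,1j]; th=np.angle(np.sum(z*np.conj(L@[1,1j])));print("yaw",th,np.degrees(th))
c=co.mean(0);R=np.array([[np.cos(th),-np.sin(th)],[np.sin(th),np.cos(th)]])
print("win",ray("top",f((313,294)),38))
# bar tops: pointer-end mid, tail-end mid
for n,l,p,q in[("a",(62,62),(139,152),(161,245)),("b",(62,-62),(405,64),(428,160)),("c",(-62,-62),(497,335),(526,430)),("d",(-62,62),(228,420),(254,521))]:
    P,Q=ray("top",f(p),80),ray("top",f(q),80);d=R.T@(P-Q)
    print(n,"expected",(c+R@l).round(1),"seen",((P+Q)/2).round(1),"ang",-np.arctan2(d[1],d[0]).round(3),"len",np.linalg.norm(d).round(1))
E
```

```text
[[ 562.7  -60. ]
 [ 617.5 -240. ]
 [ 438.  -294.6]
 [ 384.4 -115.7]] [ 500.64362655 -177.56798926] [np.float64(186.8), np.float64(188.2), np.float64(187.7), np.float64(186.8)]
yaw 0.29632204931322376 16.978002802315174
win [ 500.95354892 -178.53869494]
a expected [ 541.8 -100.2] seen [ 541.5 -100.8] ang 0.09 len 41.6
b expected [ 578.  -218.8] seen [ 577.8 -218. ] ang 0.104 len 43.3
c expected [ 459.5 -255. ] seen [ 460.  -253.9] ang 0.043 len 42.0
d expected [ 423.2 -136.4] seen [ 424.2 -136.7] ang 0.072 len 43.9
```

```bash
cat >> h.py <<'E'
from scipy.spatial.transform import Rotation as Ro
TH=0.2963;C=np.array([500.8,-178.0]);L=dict(a=(62,62),b=(62,-62),c=(-62,-62),d=(-62,62))
def st():
    o=get_obs();M=Ro.from_euler("xyz",o["tcp_rot"]).as_matrix()
    j=np.degrees(np.arctan2(M[1,2],M[0,2]))
    return o,M,j
def to(n,k,z):
    "delta to knob n with jaws across a bar at angle k (rad), TCP height z"
    o,M,j=st();R=np.array([[np.cos(TH),-np.sin(TH)],[np.sin(TH),np.cos(TH)]])
    d=C+R@np.array(L[n])-o["tool_pos"][:2];t=(np.degrees(TH-k)+90-j+90)%180-90
    print(n,k,"d",d.round(1),round(z-o["tool_pos"][2],1),"twist",round(t,1),"q6",o["joint_positions"][5].round(2),"t",round(o["time"],2),"jaw",round(j,1),"down",M[:,0].round(3))
E
python3 -c "
from h import *
to('a',.08,110)"
```

```text
a 0.08 d [341.1 384. ] -116.1 twist -10.1 q6 -0.15 t 0.05 jaw -67.5 down [-0.     0.001 -1.   ]
```

Request:
carry_out:
  rows:
    - [30,30,0,-2]
    - [60,60,0,-4]
    - [85,95,0,-6]
    - [110,125,0,-8]
    - [140,155,0,-10]
    - [165,185,0,-10]
    - [195,220,0,-10]
    - [220,250,-10,-10]
    - [250,280,-30,-10]
    - [280,315,-50,-10]
    - [310,350,-70,-10]
    - [330,370,-85,-10]
    - [341,384,-95,-10]
    - [341,384,-106,-10]
    - [341,384,-106,-10]
    - [341,384,-106,-10]
    - [341,384,-106,-10]
  hand: 50

```text
time: 1.47
tool_pos: [541.7, -101.3, 120.6]
tcp_rot: [2.761, 1.57, 1.408]
contact_force: [-0.6, -0.6, 0.1]
grip_width: 50.2
```

Run:
```python
from h import *
to('a',.08,51)
o,M,j=st();c=camera_info("wrist");T=np.eye(4);T[:3,:3]=M;T[:3,3]=o["tool_pos"];T=T@np.array(c["mount"])
im=capture("wrist")[:,:,::-1].copy();np.save("T.npy",T)
Ti=np.linalg.inv(T)
R=np.array([[np.cos(TH),-np.sin(TH)],[np.sin(TH),np.cos(TH)]])
for l,z in[(v,80) for v in L.values()]+[((95,95),38),((95,-95),38),((-95,-95),38),((-95,95),38),((0,0),38)]:
    p=Ti@np.array([*(C+R@np.array(l)),z,1]);p=np.array(c["camera_matrix"])@p[:3]
    if p[2]>0: cv2.drawMarker(im,(int(round(p[0]/p[2])),int(round(p[1]/p[2]))),(255,0,255),0,9,1)
cv2.imwrite("pics/w1.png",im)
```

```text
a 0.08 d [0.3 0.7] -69.6 twist -0.1 q6 1.03 t 1.47 jaw -77.5 down [ 0.     0.001 -1.   ]
```

View pics/w1.png

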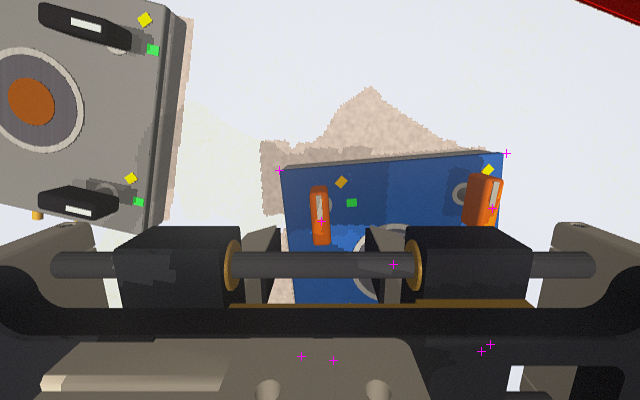

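The predicted marks land a few px off the actual features: the bar top is at about (319,215), predicted (321,222). I'll refine in a crop.

Run:
```python
from h import *
i=capture("wrist")[:,:,::-1][140:270,270:515]
cv2.imwrite("pics/w2.png",cv2.resize(i,None,fx=3.2,fy=3.2,interpolation=cv2.INTER_CUBIC))
```

```text
(no output)
```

View pics/w2.png

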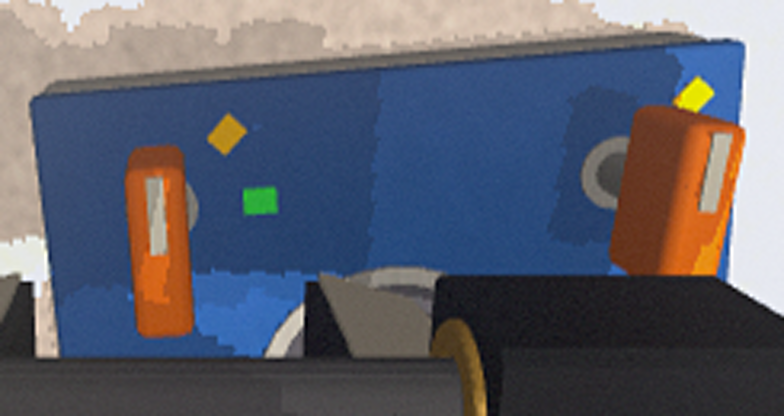

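Run:
```python
from h import *
T=np.load("T.npy");f=lambda p:(p[0]/3.2+270-.35,p[1]/3.2+140-.35);r=lambda p,z:ray("wrist",f(p),z,T) 
import h
c=camera_info("wrist")
P,Q=r((155,170),80),r((164,335),80);print(P,Q,(P+Q)/2,np.linalg.norm(P-Q),np.degrees(np.arctan2(*(P-Q)[::-1])))
A,B=r((33,98),38),r((744,42),38);print(A,B,np.linalg.norm(A-B),np.degrees(np.arctan2(*(A-B)[::-1]))-90)
R=np.array([[np.cos(TH),-np.sin(TH)],[np.sin(TH),np.cos(TH)]])
print(C+R@[95,95],C+R@[95,-95],C+R@[62,62])
```

```text
[561.89324179 -94.14819516] [ 523.68935834 -104.62217408] [542.79130007 -99.38518462] 39.613645946288884 15.331500121799316
[564.1241626  -59.99899262] [ 618.65851474 -237.91866136] 186.08977426660863 17.040883129840168
[563.9217929  -59.40135219] [ 619.39864781 -241.1217929 ] [ 541.99527536 -100.59877722]
```

Request:
carry_out:
  rows:
    - [0.6,1.2,-25,0]
    - [0.6,1.2,-50,0]
    - [0.6,1.2,-69,0]
    - [0.6,1.2,-69,0]
    - [0.6,1.2,-69,0]

```text
time: 1.98
tool_pos: [542.2, -101.1, 52.5]
tcp_rot: [2.302, 1.569, 0.947]
contact_force: [0.2, -0.5, 0.3]
grip_width: 50.0
```

Request:
carry_out:
  rows:
    - [0,0,0,0]
    - [0,0,0,0]
    - [0,0,0,0]
    - [0,0,0,0]
    - [0,0,0,0]
    - [0,0,0,0]
    - [0,0,0,0]
    - [0,0,0,0]
  hand: 5

```text
time: 2.65
tool_pos: [542.4, -99.3, 53.0]
tcp_rot: [2.569, 1.567, 1.214]
contact_force: [-0.2, 7.4, 4.2]
grip_width: 13.3
```

```bash
python3 -c "
from h import *
to('a',.785,51);o=get_obs();print(o['tool_pos'],o['contact_force'],o['moment'],o['grip_width'])"
```

```text
a 0.785 d [-0.4 -1.3] -2.0 twist -40.3 q6 1.03 t 2.65 jaw -77.7 down [ 0.001  0.003 -1.   ]
[542.43946251 -99.3255112   52.97751765] [-0.17904403  7.41709532  4.23923081] [ 1.3701232  -0.05355947 -0.00582456] 13.274758599462794
```

Request:
carry_out:
  rows:
    - [0,0,0,-6]
    - [0,0,0,-12]
    - [0,0,0,-18]
    - [0,0,0,-24]
    - [0,0,0,-30]
    - [0,0,0,-36]
    - [0,0,0,-40.3]
    - [0,0,0,-40.3]
    - [0,0,0,-40.3]
    - [0,0,0,-40.3]

```text
time: 3.48
tool_pos: [542.4, -99.8, 53.0]
tcp_rot: [2.39, 1.568, 0.334]
contact_force: [-2.2, -4.3, 0.0]
grip_width: 13.8
```

```bash
python3 -c "
from h import *
to('a',.785,51);o=get_obs();print(o['tool_pos'],o['contact_force'],o['moment'],o['grip_width'])"
```

```text
a 0.785 d [-0.4 -0.8] -2.0 twist -0.2 q6 1.73 t 3.48 jaw -117.8 down [ 0.003  0.001 -1.   ]
[542.35213754 -99.82581282  53.01439714] [-2.20967102 -4.28388701  0.04026205] [-0.81972215  0.35644311 -0.06052702] 13.758004993585596
```

Request:
carry_out:
  rows:
    - [0,0,0,0]
    - [0,0,0,0]
    - [0,0,0,0]
    - [0,0,0,0]
    - [0,0,25,0]
    - [0,0,55,0]
    - [-10,-18,60,6]
    - [-25,-45,60,12]
    - [-40,-75,60,19]
    - [-55,-105,60,26]
    - [-70,-130,60,33]
    - [-82.4,-154.8,60,40]
    - [-82.4,-154.8,60,42]
    - [-82.4,-154.8,60,42]
    - [-82.4,-154.8,60,42]
  hand: 50

```text
time: 4.73
tool_pos: [459.9, -254.5, 113.0]
tcp_rot: [2.42, 1.567, 1.095]
contact_force: [0.4, -0.2, -0.7]
grip_width: 49.8
```

```bash
sed -i 's/C=np.array.*);L=/C=np.array([501.2,-177.2]);L=/' h.py
python3 - <<'E'
from h import *
to('c',.05,52)
i=capture("top")[:,:,::-1][155:285,330:465];i=cv2.convertScaleAbs(i,alpha=1.5,beta=10)
j=cv2.resize(capture("wrist")[:,:,::-1],(640,400))
cv2.imwrite("pics/w3.png",np.hstack([cv2.resize(i,(400,400)),j[:,:400]]))
E
```

```text
c 0.05 d [ 0.1 -0.1] -61.0 twist 0.1 q6 0.67 t 4.73 jaw -75.9 down [ 0.002  0.003 -1.   ]
```

View pics/w3.png

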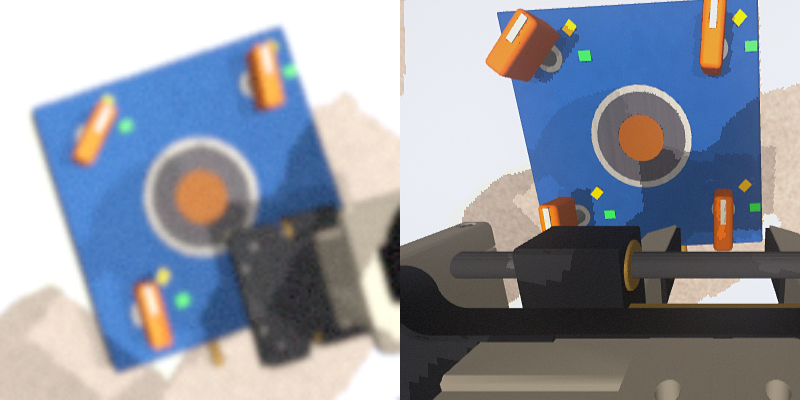

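Knob a now points at its yellow mark. Knob c is centred between the fingers (wrist view x≈323, gap about 282–367).

Request:
carry_out:
  rows:
    - [0,0,-25,0]
    - [0,0,-50,0]
    - [0,0,-60,0]
    - [0,0,-60,0]
    - [0,0,-60,0]

```text
time: 5.25
tool_pos: [460.6, -253.3, 53.1]
tcp_rot: [2.62, 1.567, 1.297]
contact_force: [-0.4, -0.4, 0.2]
grip_width: 49.9
```

Request:
carry_out:
  rows:
    - [0,0,0,0]
    - [0,0,0,0]
    - [0,0,0,0]
    - [0,0,0,0]
    - [0,0,0,0]
    - [0,0,0,0]
    - [0,0,0,0]
  hand: 5

```text
time: 5.83
tool_pos: [460.8, -253.9, 53.4]
tcp_rot: [2.269, 1.568, 0.946]
contact_force: [-0.8, -1.1, 0.8]
grip_width: 13.6
```

Request:
carry_out:
  rows:
    - [0,0,0,-6]
    - [0,0,0,-12]
    - [0,0,0,-18]
    - [0,0,0,-24]
    - [0,0,0,-30]
    - [0,0,0,-36]
    - [0,0,0,-42]
    - [0,0,0,-42]
    - [0,0,0,-42]
    - [0,0,0,-42]

```text
time: 6.67
tool_pos: [460.8, -255.0, 53.4]
tcp_rot: [1.798, 1.568, -0.258]
contact_force: [-1.4, -4.7, -2.0]
grip_width: 14.4
```

```bash
python3 -c "
from h import *
to('c',.785,51);to('b',.08,51);o=get_obs();print(o['tool_pos'],o['contact_force'],o['moment'],o['grip_width'])"
```

```text
c 0.785 d [-0.8  0.4] -2.4 twist -0.2 q6 1.4 t 6.67 jaw -117.8 down [ 0.003 -0.001 -1.   ]
b 0.08 d [117.8  36.6] -2.4 twist 40.2 q6 1.4 t 6.67 jaw -117.8 down [ 0.003 -0.001 -1.   ]
[ 460.75498165 -254.9914754    53.42982495] [-1.39002024 -4.68386849 -1.98552467] [-0.74731913  0.28236522 -0.05013355] 14.410614908879634
```

Now knob b: release, lift, travel.

Request:
carry_out:
  rows:
    - [0,0,0,0]
    - [0,0,0,0]
    - [0,0,0,0]
    - [0,0,0,0]
    - [0,0,25,0]
    - [0,0,55,0]
    - [20,6,60,6]
    - [45,14,60,12]
    - [70,22,60,19]
    - [95,30,60,26]
    - [110,35,60,33]
    - [118,36.6,60,40]
    - [118,36.6,40,40]
    - [118,36.6,20,40]
    - [118,36.6,0,40]
    - [118,36.6,0,40]
    - [118,36.6,0,40]
  hand: 50

```text
time: 8.08
tool_pos: [578.1, -217.9, 52.7]
tcp_rot: [2.689, 1.568, 1.331]
contact_force: [-0.2, 0.0, 0.2]
grip_width: 49.9
```

Request:
carry_out:
  rows:
    - [0,0,0,0]
    - [0,0,0,0]
    - [0,0,0,0]
    - [0,0,0,0]
    - [0,0,0,0]
    - [0,0,0,0]
    - [0,0,0,0]
  hand: 5

```text
time: 8.67
tool_pos: [578.2, -217.9, 53.1]
tcp_rot: [2.581, 1.568, 1.223]
contact_force: [-0.2, 0.0, 2.0]
grip_width: 13.8
```

```bash
python3 -c "
from h import *
to('b',.785,51);o=get_obs();print(o['tool_pos'],o['contact_force'],o['moment'],o['grip_width'])"
```

```text
b 0.785 d [ 0.4 -0.5] -2.1 twist -40.2 q6 0.87 t 8.67 jaw -77.8 down [ 0.001  0.003 -1.   ]
[ 578.18171732 -217.89668748   53.0812253 ] [-0.19658722  0.03377887  2.03159619] [ 0.07976817  0.16893393 -0.10396091] 13.843189071665382
```

Request:
carry_out:
  rows:
    - [0,0,0,-6]
    - [0,0,0,-12]
    - [0,0,0,-18]
    - [0,0,0,-24]
    - [0,0,0,-30]
    - [0,0,0,-36]
    - [0,0,0,-40.2]
    - [0,0,0,-40.2]
    - [0,0,0,-40.2]
    - [0,0,0,-40.2]

```text
time: 9.5
tool_pos: [578.1, -218.0, 53.1]
tcp_rot: [2.576, 1.568, 0.518]
contact_force: [-1.7, -1.0, 1.0]
grip_width: 13.7
```

```bash
python3 -c "
from h import *
to('b',.785,51);to('d',.06,52.5);o=get_obs();print(o['tool_pos'],o['contact_force'],o['moment'],o['grip_width'])"
```

```text
b 0.785 d [ 0.5 -0.4] -2.1 twist -0.1 q6 1.57 t 9.5 jaw -117.9 down [ 0.002  0.001 -1.   ]
d 0.06 d [-154.3   82. ] -0.6 twist 41.4 q6 1.57 t 9.5 jaw -117.9 down [ 0.002  0.001 -1.   ]
[ 578.08062117 -217.98472212   53.11514062] [-1.67569748 -0.99094309  0.99197164] [-0.11858167  0.25994094 -0.03144573] 13.73161106653598
```

Request:
carry_out:
  rows:
    - [0,0,0,0]
    - [0,0,0,0]
    - [0,0,0,0]
    - [0,0,0,0]
    - [0,0,25,0]
    - [0,0,55,0]
    - [-20,10,60,6]
    - [-45,24,60,12]
    - [-75,40,60,19]
    - [-105,56,60,26]
    - [-135,72,60,33]
    - [-154.3,82,60,40]
    - [-154.3,82,55,41.4]
    - [-154.3,82,40,41.4]
    - [-154.3,82,20,41.4]
    - [-154.3,82,0,41.4]
    - [-154.3,82,0,41.4]
    - [-154.3,82,0,41.4]
  hand: 50

```text
time: 11.0
tool_pos: [423.8, -136.0, 52.7]
tcp_rot: [3.12, 1.568, 1.785]
contact_force: [0.3, 0.6, -0.1]
grip_width: 50.0
```

Request:
carry_out:
  rows:
    - [0,0,0,0]
    - [0,0,0,0]
    - [0,0,0,0]
    - [0,0,0,0]
    - [0,0,0,0]
    - [0,0,0,0]
    - [0,0,0,0]
  hand: 5

```text
time: 11.58
tool_pos: [423.8, -135.7, 53.0]
tcp_rot: [3.022, 1.567, 1.686]
contact_force: [0.3, 4.1, 3.4]
grip_width: 13.6
```

```bash
python3 -c "
from h import *
to('d',.785,51);o=get_obs();print(o['tool_pos'],o['contact_force'],o['moment'],o['grip_width'])"
```

```text
d 0.785 d [-0.  -0.3] -2.0 twist -41.5 q6 0.85 t 11.58 jaw -76.5 down [-0.     0.004 -1.   ]
[ 423.83704859 -135.67881846   52.98975069] [0.30696908 4.06278416 3.39616589] [ 0.50424547 -0.06993222  0.02329906] 13.64925900049029
```

Request:
carry_out:
  rows:
    - [0,0,0,-6]
    - [0,0,0,-12]
    - [0,0,0,-18]
    - [0,0,0,-24]
    - [0,0,0,-30]
    - [0,0,0,-36]
    - [0,0,0,-41.5]
    - [0,0,0,-41.5]
    - [0,0,0,-41.5]
    - [0,0,0,-41.5]

```text
time: 12.42
tool_pos: [423.8, -136.2, 53.0]
tcp_rot: [2.865, 1.568, 0.809]
contact_force: [-2.3, -4.2, -0.5]
grip_width: 14.1
```

Request:
carry_out:
  rows:
    - [0,0,0,0]
    - [0,0,0,0]
    - [0,0,0,0]
    - [0,0,0,0]
    - [0,0,30,0]
    - [0,0,60,0]
    - [0,0,95,6]
    - [-10,0,130,12]
    - [-20,0,165,18]
    - [-30,0,190,24]
    - [-40,0,200,30]
    - [-40,0,200,36]
    - [-40,0,200,41]
    - [-40,0,200,41]
    - [-40,0,200,41]
  hand: 50

```text
time: 13.67
tool_pos: [383.7, -136.0, 253.0]
tcp_rot: [2.865, 1.568, 1.522]
contact_force: [0.1, 0.0, 0.1]
grip_width: 50.2
```

Run:
```python
from h import *
to('a',.785,52)
cv2.imwrite("pics/w4.png",cv2.resize(capture("wrist")[:,:,::-1],(800,500),interpolation=cv2.INTER_CUBIC))
```

```text
a 0.785 d [158.7  36.2] -201.0 twist -41.0 q6 0.81 t 13.67 jaw -77.0 down [ 0.     0.003 -1.   ]
```

View pics/w4.png

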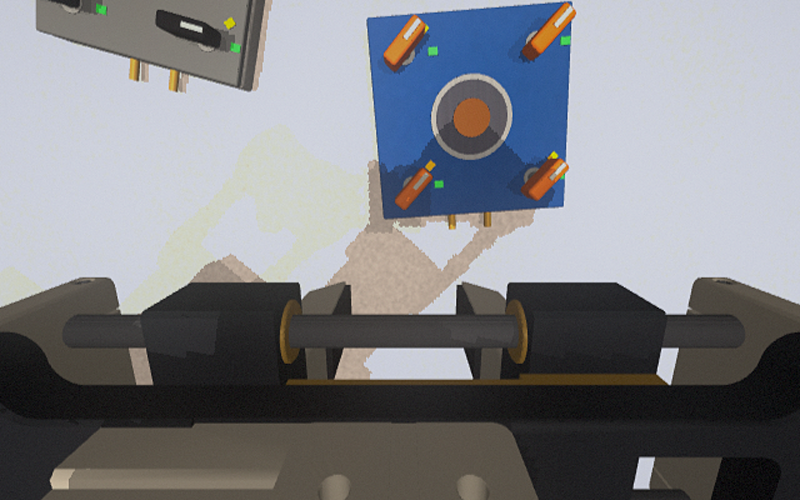

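All four (wrist view: (405,42), (548,32), (415,187), (546,180)) point at their yellow marks. Second pass, knob a.

Request:
carry_out:
  rows:
    - [25,6,-10,-6]
    - [55,12,-35,-12]
    - [85,19,-60,-18]
    - [115,26,-90,-24]
    - [140,32,-115,-30]
    - [158.7,36.2,-135,-36]
    - [158.7,36.2,-140,-41]
    - [158.7,36.2,-140,-41]
    - [158.7,36.2,-165,-41]
    - [158.7,36.2,-190,-41]
    - [158.7,36.2,-200,-41]
    - [158.7,36.2,-200,-41]
    - [158.7,36.2,-200,-41]

```text
time: 14.8
tool_pos: [542.5, -100.0, 53.5]
tcp_rot: [2.942, 1.567, 0.883]
contact_force: [0.2, -0.0, 0.0]
grip_width: 49.9
```

Request:
carry_out:
  rows:
    - [0,0,0,0]
    - [0,0,0,0]
    - [0,0,0,0]
    - [0,0,0,0]
    - [0,0,0,0]
    - [0,0,0,0]
    - [0,0,0,0]
  hand: 5

```text
time: 15.38
tool_pos: [542.6, -100.0, 53.7]
tcp_rot: [2.857, 1.567, 0.799]
contact_force: [0.3, 0.4, 1.8]
grip_width: 14.1
```

```bash
python3 -c "
from h import *
to('a',1.571,51);o=get_obs();print(o['tool_pos'],o['contact_force'],o['moment'],o['grip_width'])"
```

```text
a 1.571 d [-0.2  0.2] -2.7 twist -45.1 q6 1.73 t 15.38 jaw -117.9 down [ 0.002  0.002 -1.   ]
[ 542.62676189 -100.03253829   53.73273868] [0.29032055 0.38616075 1.81123798] [-0.00384352  0.0358835   0.0045099 ] 14.066682625162208
```

Request:
carry_out:
  rows:
    - [0,0,0,-6]
    - [0,0,0,-12]
    - [0,0,0,-18]
    - [0,0,0,-24]
    - [0,0,0,-30]
    - [0,0,0,-36]
    - [0,0,0,-42]
    - [0,0,0,-45]
    - [0,0,0,-47]
    - [0,0,0,-47]
    - [0,0,0,-47]
    - [0,0,0,-47]

```text
time: 16.38
tool_pos: [541.9, -100.6, 53.7]
tcp_rot: [2.331, 1.569, -0.545]
contact_force: [-3.6, -4.1, 2.6]
grip_width: 13.5
```

```bash
python3 -c "
from h import *
to('a',1.571,51);to('c',.785,52.5);o=get_obs();print(o['tool_pos'],o['contact_force'],o['moment'],o['grip_width'])"
```

```text
a 1.571 d [0.5 0.8] -2.7 twist 1.8 q6 2.55 t 16.38 jaw -164.8 down [ 0.002 -0.001 -1.   ]
c 0.785 d [ -81.9 -154. ] -1.2 twist 46.8 q6 2.55 t 16.38 jaw -164.8 down [ 0.002 -0.001 -1.   ]
[ 541.90204788 -100.58814672   53.7448659 ] [-3.612375   -4.08118583  2.63660469] [-0.5892414   0.73714064  0.58823785] 13.479838482951845
```

Moment of 0.59 N m about z shows it is on the stop. Knob c next.

Request:
carry_out:
  rows:
    - [0,0,0,0]
    - [0,0,0,0]
    - [0,0,0,0]
    - [0,0,0,0]
    - [0,0,25,0]
    - [0,0,55,0]
    - [-10,-18,60,7]
    - [-25,-45,60,14]
    - [-40,-75,60,21]
    - [-55,-105,60,28]
    - [-70,-130,60,35]
    - [-81.9,-154,60,42]
    - [-81.9,-154,60,46.8]
    - [-81.9,-154,50,46.8]
    - [-81.9,-154,25,46.8]
    - [-81.9,-154,0,46.8]
    - [-81.9,-154,-1,46.8]
    - [-81.9,-154,-1,46.8]
  hand: 50

```text
time: 17.88
tool_pos: [459.4, -253.2, 51.4]
tcp_rot: [-2.381, 1.568, 1.842]
contact_force: [0.2, -0.2, -0.2]
grip_width: 49.8
```

Request:
carry_out:
  rows:
    - [0,0,0,0]
    - [0,0,0,0]
    - [0,0,0,0]
    - [0,0,0,0]
    - [0,0,0,0]
    - [0,0,0,0]
    - [0,0,0,0]
  hand: 5

```text
time: 18.47
tool_pos: [459.2, -254.2, 51.9]
tcp_rot: [-2.075, 1.569, 2.148]
contact_force: [-3.7, -3.8, 2.0]
grip_width: 13.8
```

Request:
carry_out:
  rows:
    - [0,0,0,-6]
    - [0,0,0,-12]
    - [0,0,0,-18]
    - [0,0,0,-24]
    - [0,0,0,-30]
    - [0,0,0,-36]
    - [0,0,0,-42]
    - [0,0,0,-45]
    - [0,0,0,-47]
    - [0,0,0,-47]
    - [0,0,0,-47]
    - [0,0,0,-47]

```text
time: 19.47
tool_pos: [459.3, -254.1, 51.9]
tcp_rot: [-2.134, 1.569, 1.27]
contact_force: [1.0, -0.1, -0.6]
grip_width: 13.8
```

```bash
python3 -c "
from h import *
to('c',1.571,51);to('b',.785,52.5);o=get_obs();print(o['tool_pos'],o['contact_force'],o['moment'],o['grip_width'])"
```

```text
c 1.571 d [ 0.7 -0.5] -0.9 twist 1.9 q6 2.23 t 19.47 jaw -164.9 down [ 0.     0.001 -1.   ]
b 0.785 d [119.3  35.7] 0.6 twist 46.9 q6 2.23 t 19.47 jaw -164.9 down [ 0.     0.001 -1.   ]
[ 459.3211072  -254.14411956   51.92758015] [ 1.00377807 -0.09724021 -0.58108149] [ 0.12423564 -0.22813251  0.60092574] 13.837991564170357
```

Also on its stop (0.60 N m). Knob b.

Request:
carry_out:
  rows:
    - [0,0,0,0]
    - [0,0,0,0]
    - [0,0,0,0]
    - [0,0,0,0]
    - [0,0,25,0]
    - [0,0,55,0]
    - [20,6,60,7]
    - [45,14,60,14]
    - [70,22,60,21]
    - [95,29,60,28]
    - [110,34,60,35]
    - [119.3,35.7,60,42]
    - [119.3,35.7,60,46.9]
    - [119.3,35.7,50,46.9]
    - [119.3,35.7,25,46.9]
    - [119.3,35.7,1,46.9]
    - [119.3,35.7,1,46.9]
    - [119.3,35.7,1,46.9]
  hand: 50

```text
time: 20.97
tool_pos: [577.3, -218.1, 51.5]
tcp_rot: [-1.715, 1.566, 2.506]
contact_force: [0.6, -0.1, 1.7]
grip_width: 49.7
```

Request:
carry_out:
  rows:
    - [0,0,0,0]
    - [0,0,0,0]
    - [0,0,0,0]
    - [0,0,0,0]
    - [0,0,0,0]
    - [0,0,0,0]
    - [0,0,0,0]
  hand: 5

```text
time: 21.55
tool_pos: [577.7, -217.9, 52.1]
tcp_rot: [-1.892, 1.567, 2.328]
contact_force: [0.3, 2.6, 2.4]
grip_width: 13.4
```

Request:
carry_out:
  rows:
    - [0,0,0,-6]
    - [0,0,0,-12]
    - [0,0,0,-18]
    - [0,0,0,-24]
    - [0,0,0,-30]
    - [0,0,0,-36]
    - [0,0,0,-42]
    - [0,0,0,-45]
    - [0,0,0,-47]
    - [0,0,0,-47]
    - [0,0,0,-47]
    - [0,0,0,-47]

```text
time: 22.55
tool_pos: [577.8, -217.7, 52.0]
tcp_rot: [-1.883, 1.566, 1.519]
contact_force: [1.2, 1.6, -0.2]
grip_width: 14.3
```

```bash
python3 -c "
from h import *
to('b',1.571,51);to('d',.785,52.5);o=get_obs();print(o['tool_pos'],o['contact_force'],o['moment'],o['grip_width'])"
```

```text
b 1.571 d [ 0.8 -0.7] -1.0 twist 2.0 q6 2.39 t 22.55 jaw -165.1 down [ 0.     0.004 -1.   ]
d 0.785 d [-154.    81.7] 0.5 twist 47.1 q6 2.39 t 22.55 jaw -165.1 down [ 0.     0.004 -1.   ]
[ 577.79321369 -217.69577228   52.04063992] [ 1.17074531  1.62303717 -0.21135761] [ 0.36906387 -0.11323171  0.60820031] 14.285326037929536
```

Request:
carry_out:
  rows:
    - [0,0,0,0]
    - [0,0,0,0]
    - [0,0,0,0]
    - [0,0,0,0]
    - [0,0,25,0]
    - [0,0,55,0]
    - [-20,10,60,7]
    - [-45,24,60,14]
    - [-75,40,60,21]
    - [-105,56,60,28]
    - [-135,72,60,35]
    - [-154,81.7,60,42]
    - [-154,81.7,60,47]
    - [-154,81.7,45,47]
    - [-154,81.7,20,47]
    - [-154,81.7,1,47]
    - [-154,81.7,1,47]
    - [-154,81.7,1,47]
  hand: 50

```text
time: 24.05
tool_pos: [423.4, -135.9, 52.8]
tcp_rot: [-1.788, 1.565, 2.434]
contact_force: [0.7, -0.9, -0.1]
grip_width: 49.8
```

Request:
carry_out:
  rows:
    - [0,0,0,0]
    - [0,0,0,0]
    - [0,0,0,0]
    - [0,0,0,0]
    - [0,0,0,0]
    - [0,0,0,0]
    - [0,0,0,0]
  hand: 5

```text
time: 24.63
tool_pos: [423.4, -136.1, 53.1]
tcp_rot: [-1.745, 1.565, 2.478]
contact_force: [-0.9, -0.9, 3.1]
grip_width: 14.0
```

Request:
carry_out:
  rows:
    - [0,0,0,-6]
    - [0,0,0,-12]
    - [0,0,0,-18]
    - [0,0,0,-24]
    - [0,0,0,-30]
    - [0,0,0,-36]
    - [0,0,0,-42]
    - [0,0,0,-45]
    - [0,0,0,-47]
    - [0,0,0,-47]
    - [0,0,0,-47]
    - [0,0,0,-47]

```text
time: 25.63
tool_pos: [423.2, -136.3, 53.1]
tcp_rot: [-1.627, 1.566, 1.778]
contact_force: [-2.9, -3.4, 1.2]
grip_width: 14.1
```

```bash
python3 -c "
from h import *
to('d',1.571,51);o=get_obs();print(o['tool_pos'],o['contact_force'],o['moment'],o['grip_width'])"
```

```text
d 1.571 d [0.6 0.3] -2.1 twist 1.9 q6 2.39 t 25.63 jaw -165.0 down [-0.001  0.005 -1.   ]
[ 423.15049848 -136.29756222   53.13461517] [-2.8711703  -3.37937226  1.16792442] [-0.48355366  0.5254607   0.62765212] 14.082544130149547
```

Request:
carry_out:
  rows:
    - [0,0,0,0]
    - [0,0,0,0]
    - [0,0,0,0]
    - [0,0,0,0]
    - [0,0,30,0]
    - [0,0,60,0]
    - [0,0,95,6]
    - [-10,0,130,13]
    - [-20,0,165,20]
    - [-30,0,190,27]
    - [-40,0,200,34]
    - [-40,0,200,41]
    - [-40,0,200,48]
    - [-40,0,200,55]
    - [-40,0,200,62]
    - [-40,0,200,69]
    - [-40,0,200,76]
    - [-40,0,200,83]
    - [-40,0,200,88]
    - [-40,0,200,88]
  hand: 50

```text
time: 27.3
tool_pos: [383.1, -136.1, 253.1]
tcp_rot: [-1.693, 1.566, -3.033]
contact_force: [-0.7, 0.4, -0.0]
grip_width: 49.9
```

Run:
```python
from h import *
print(get_obs()["time"],get_obs()["contact_force"])
w=capture("wrist")[0:190,250:500,::-1]
cv2.imwrite("pics/w5.png",cv2.resize(w,None,fx=3,fy=3,interpolation=cv2.INTER_CUBIC))
```

```text
27.3 [-0.69863501  0.412754   -0.04663891]
```

View pics/w5.png

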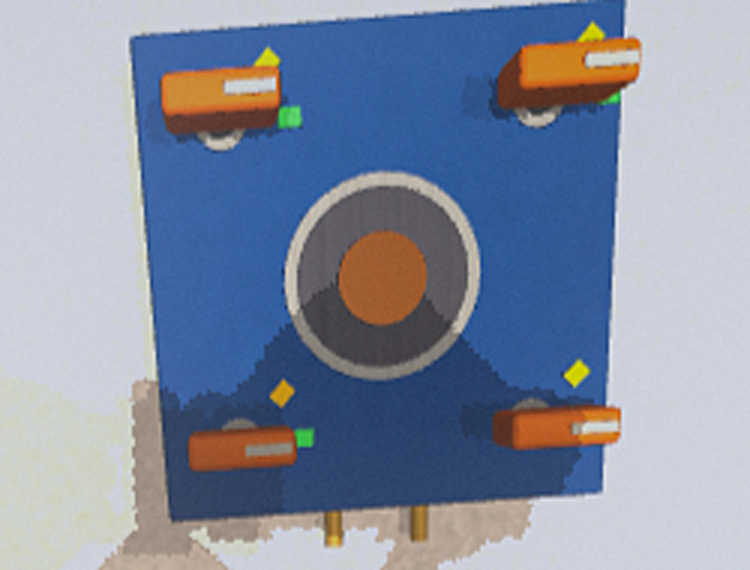

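All four bars (at about (220,90), (570,62), (243,448) and (560,428)) lie parallel to the cover edge, with their pointers at the green marks.

```bash
python3 -c "
from plant import *
print(close_job())"
```

```text
the job is handed in; nothing more can be done
None
```

I tightened all four knobs on the blue chamber and handed the job in at about 27 s. I went crisscross, a → c → b → d, first to the yellow marks and then again to the green.

- **First pass:** a wrist picture after it showed all four knobs pointing at their yellow marks. The hand's angle was within 0.3° of halfway on a, b and c. I did not read d's angle.
- **Second pass:** I turned each knob about 2° past the nominal home angle to press it on its stop. Each showed a moment of about 0.6 N m there.
- **Last check:** the final picture shows all four knobs parallel to the cover edge, with their pointers at green. The green marks of b and c are mostly or fully hidden behind their knobs in it.
- **Forces and clearance:** the highest tool force I read was about 8.5 N, though I only read it at the end of each move. At the end the gripper was open and about 250 mm up, touching nothing.
- **Grey chamber:** I never went near it. I did not take a final picture of it to confirm its position.
- **Measurements that disagreed:** the top and wrist cameras differed by 1–3 mm. The first grasp on knob a gave a sideways force of about 7 N, so I shifted my estimate of the chamber's centre by about 1 mm.

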